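# Run the blue stock carousel once past its reader

## Robot

A 7-joint arm with a two-finger parallel gripper is mounted at the origin on the work surface. World frame = base frame: x ahead of the robot, y to its left, z up, the work surface at z = 0. Lengths are in mm, angles in rad, forces in N, time in s.
With the tool pointing down it reaches from about 350 to 900 mm from the base axis. Payload 8.1 kg.
Tool frame: the origin (TCP) lies on the centre line of the jaws, within the pads' length; the fingertips stand nose_length ahead of it and the grasp point (between the pads) lies 11 mm behind it (nose_length is the distance from the TCP to the fingertips, in mm); z points along the fingers, y is the direction in which the jaws open and shut (so a half turn about z gives the same grasp; the last joint's range is limited). The gripper opens to 85 mm and grips with 20 to 120 N. Pads are 22 mm wide; open, the fingers measure 114 mm over their backs; the gripper's body (76 mm by 85 mm) begins 54 mm behind the grasp point. The pads swing forward as they close: fully open they stand 13 mm farther back than shut.
Start: joints at [-1.312, 0.434, 0.025, 1.573, -0.012, 1.134, -0.075], TCP at [221.251, 584.542, 239.323] pointing down, gripper open.
Joint ranges: [-2.62, 2.62], [-0.44, 2.09], [-1.27, 1.32], [0.08, 2.57], [-1.32, 4.46], [0.12, 2], [-2.74, 2.74]. Speed limits (rad/s): [2.22, 2.22, 3.01, 3.01, 3.14, 3.14, 3.14].

## Interface

Orientations are given as a unit quaternion [w, x, y, z].
In Python, from rig import sense, capture, calibration, job_done, find_in, masks_of, nose_length gives the robot as it stands. The module is installed in compiled form; this text tells all that it offers.
- The arm moves only by the tool carry_out, never from a script. Its argument "increments" is a list of rows, each a list of 3 entries, a list of its own where there are three numbers: the shift along the tool's x, y, z in mm, then the turn, a rotation vector about the tool's x, y, z in rad, then the closure in counts, from 0 (fully open) to 255 (shut). A call has 1 to 12 rows; each row is the pose to reach, as a shift and turn from the pose commanded when the call began, along the tool's axes at that moment; what a row does not reach only later rows make up. A row lasts 1/8 s, in which the tool goes at most 62.5 mm and 10.7 degrees, less where a joint would pass 70% of its speed; a pose out of reach is approached as far as the arm can. A call with a gripper value outside its range is refused whole. The fingers move at their own pace and stop on an object; "newtons" is the grip in N (left out, the last holds). Time passes only in rows, so rows that repeat a pose let the fingers close. It gives the time, the measured TCP pose, the force and the opening at its end, in the units of the state.
- sense(): the state, without advancing time (a new reading comes with each control period).
- capture(name): name is "scene" or "top" or "wrist"; returns the picture (384x512x3 uint8, red, green, blue); there is no depth.
- calibration(name): a dict with "mtx" (3x3 intrinsics, pixels), "cam_to_world" (4x4, takes a point from camera to world coordinates). Camera axes: x right, y up, looking along -z (the intrinsics and any distortion apply to the point x, -y, -z); pixel columns grow to the right and rows downward; lengths in mm; the calibration is good to about 2 mm. The wrist camera is an equidistant fisheye: a pixel r from the principal point sees the ray r / f radians off the axis. A picture is of the moment at which its call begins: read the wrist's pose just before it. calibration takes no time and is no camera call; for the wrist camera it gives the pose at the moment of the call.
- job_done(): hands the job in, once; it reports no verdict.
Trained networks look in the newest picture that a camera, given by its name, has taken for a name from the list of things; names that differ only in an ending like _2 or _b are one class to them, and where a whole thing is asked for, a point or a joint stands for the part that bears it (a point fixed in the world has none). Each returns a list of dicts, best first, with "conf" (0 to 1); they miss things now and then, are a little off and sometimes report something else, mostly with a low value. They report only what shows in the picture. A call takes as long as a camera call.
- find_in(name, camera): "at" ([x, y, z] in mm, in the coordinates of the camera as it stood for that picture, good to about 4 mm: the middle of the surface that is visible of it).
- masks_of(name, camera): "region" (384x512 bool, what is visible of it).
The state is a dict: "t": time; "joints": joint angles; "dq": joint speeds; "tau": joint torques, N m; "position": TCP position; "eef_rot": TCP orientation; "contact_force": force on the tool from outside, world axes, zero at the start; "wrist_torque": the same for the moment, N m; "finger_gap": finger opening in mm.
Only numpy, scipy, OpenCV 4.12 (cv2) and the standard library are available. Lean on these libraries where they do the work, as an engineer would, in place of code of your own. Each camera call takes 0.05 s, during which the arm holds its last target.

## Task

Count the stock in the carousel that holds the blue cartons: take it by its orange upright grip and turn it anticlockwise (seen from above) through one full turn, so that every carton passes the reader, and stop with the grip back in front of that carousel's own white reader. Let go of it, and leave the carousel with the red cartons as it is.

Things in the scene. Friction and masses are not known exactly. Their poses are not given: they have to be found in the camera images.
- blue_carousel (a joint): Turning of the carousel with the blue-banded cartons: a black disc 216 mm across on a fixed steel stand, with six cartons whose tops are 78 mm above the table. In rad, 0 when its orange grip stands in front of (on the line from the axis to) its own reader, growing anticlockwise seen from above; it counts on past a full turn (6.28) and has no stops. It turns with light friction (about 1 N at the grip) and stays where it is left. At the start it reads between -0.17 and 0.17.
- blue_grip (a point): Centre of the orange upright grip of the blue-carton carousel, 130 mm above the table: a round sleeve 26 mm across, 50 mm tall (105 to 155 mm above the table), spinning freely on a pin 80 mm from the carousel's axis. The rest of the carousel and its reader stay below 79 mm. Grip it with 20 to 40 N (it creeps out of a weaker grip); the fingers need not turn with it. Its axes mean nothing.
- blue_axis (a point): Point on the vertical turning axis of the blue-carton carousel, 130 mm above the table (in empty air over the grey hub). It belongs to the fixed stand: its -x axis points to the reader, a white upright block 46 mm wide and 78 mm tall with a green top, its middle 138 mm from the axis. The stand cannot move.
- red_grip (a point): Centre of the orange grip, 130 mm above the table, of the other carousel: the same in build and sizes, but its cartons have red bands. It is to be left alone.

How it is judged:
By the outcome, as a careful person would: the job done as asked, in the order asked, and still so for the second after the job is handed in, with the robot touching nothing.
It also fails if it takes over 56 s, if anything falls off the work surface, if the arm or the gripper's body presses on something with over 40 N, if the wrist force passes 120 N, or if a joint passes its speed limit or range.

## Working session

There is one attempt and no reset: what is moved stays moved. The work goes in short steps, Python scripts to look and compute and a tool call to move; the robot and the scene stay as the last step left them, time stands still between calls to the robot, and variables do not carry over. Pictures are saved under pics/ and viewed, and the job is handed in when it is done.

Besides the shell and the picture viewer there is one more tool, called after "Request:" as name([rows], argument=value, ...), one row to a line, values as JSON. carry_out: Moves the arm, as the interface text tells. Its arguments: {"type":"object","properties":{"increments":{"type":"array","items":{"type":"array"}},"newtons":{"type":"number"}},"required":["increments"]}

```bash
mkdir -p pics
python3 - <<'E'
from rig import *
import cv2,numpy as np
np.set_printoptions(precision=3,suppress=True)
print(sense(), nose_length if not callable(nose_length) else nose_length())
ims=[]
for c in ["scene","top"]:
    im=capture(c);cv2.imwrite(f"pics/{c}0.png",im[:,:,::-1])
    C=calibration(c);M=np.array(C["cam_to_world"]);print(c,C)
    for n in ["blue_grip","red_grip","blue_carousel","blue_axis"]:
        try:
            for d in find_in(n,c): print(c,n,round(d["conf"],2),(M@np.r_[d["at"],1])[:3])
        except Exception as e: print(n,e)
E
```

```text
{'t': 0.0, 'joints': array([-1.312,  0.435,  0.025,  1.574, -0.012,  1.134, -0.075]), 'dq': array([ 0.   , -0.   , -0.001, -0.001,  0.001, -0.   ,  0.001]), 'tau': array([  0.001, -67.048,   1.026, -31.622,   0.016,   0.012,   0.   ]), 'position': array([221.099, 584.05 , 238.53 ]), 'eef_rot': array([-0.   ,  0.18 ,  0.984, -0.001]), 'contact_force': array([0.598, 0.207, 0.21 ]), 'wrist_torque': array([ 0.001, -0.057, -0.018]), 'finger_gap': 84.96988095810217} 8.0
scene {'mtx': array([[364.694,   0.   , 262.715],
       [  0.   , 364.694, 193.232],
       [  0.   ,   0.   ,   1.   ]]), 'cam_to_world': array([[   0.624,   -0.568,    0.537,  991.   ],
       [   0.782,    0.454,   -0.428, -338.947],
       [  -0.001,    0.687,    0.727,  706.394],
       [   0.   ,    0.   ,    0.   ,    1.   ]])}
scene blue_grip 0.65 [ 597.704 -280.023  146.819]
scene red_grip 0.5 [616.778 271.727 135.774]
scene blue_carousel 0.58 [ 560.92  -240.682   51.592]
scene blue_carousel 0.42 [611.76 268.44 137.  ]
scene blue_axis 0.63 [ 568.223 -250.863   47.9  ]
top {'mtx': array([[468.54 ,   0.   , 258.672],
       [  0.   , 468.54 , 189.163],
       [  0.   ,   0.   ,   1.   ]]), 'cam_to_world': array([[   0.027,    0.994,   -0.106,  453.158],
       [  -0.999,    0.028,    0.014,    4.944],
       [   0.017,    0.105,    0.994, 1163.198],
       [   0.   ,    0.   ,    0.   ,    1.   ]])}
top blue_grip 0.54 [ 591.603 -274.161  151.719]
top blue_grip 0.25 [ 534.64  -230.301   32.08 ]
top red_grip 0.69 [602.687 269.069 155.329]
top blue_carousel 0.92 [ 523.753 -231.798   31.746]
top blue_axis 0.61 [ 535.19  -228.633   29.298]
```

View pics/scene0.png

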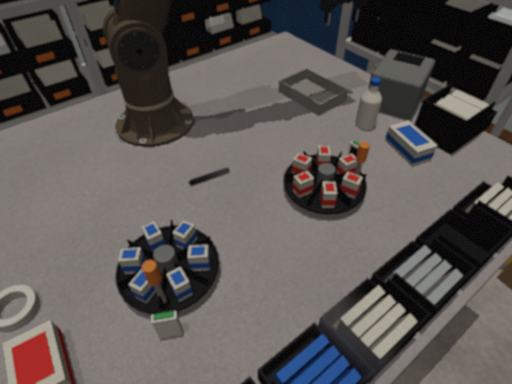

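View pics/top0.png

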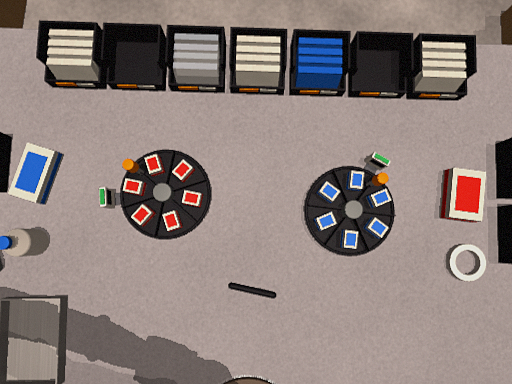

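```bash
cat > h.py <<'E'
from rig import *
import cv2,numpy as np
np.set_printoptions(precision=3,suppress=True)
def ray(c,u,v,C=None):
    C=C or calibration(c);K=C["mtx"];M=np.array(C["cam_to_world"])
    d=np.array([(u-K[0,2])/K[0,0],-(v-K[1,2])/K[1,1],-1.])
    return M[:3,3],M[:3,:3]@d
def onz(c,u,v,z):
    o,d=ray(c,u,v); return o+d*(z-o[2])/d[2]
def tri(rs):
    A=0;b=0
    for o,d in rs:
        d=d/np.linalg.norm(d);P=np.eye(3)-np.outer(d,d);A=A+P;b=b+P@o
    return np.linalg.solve(A,b)
def blobs(im,lo,hi,box,amin=8):
    hsv=cv2.cvtColor(im,cv2.COLOR_RGB2HSV);m=cv2.inRange(hsv,lo,hi)
    k=np.zeros_like(m);x0,y0,x1,y1=box;k[y0:y1,x0:x1]=255;m&=k
    n,l,s,c=cv2.connectedComponentsWithStats(m)
    return [(c[i],s[i]) for i in range(1,n) if s[i][4]>=amin],l
E
python3 - <<'E'
from h import *
t=cv2.imread("pics/top0.png")[:,:,::-1].copy();s=cv2.imread("pics/scene0.png")[:,:,::-1].copy()
for nm,im,box in [("top",t,(295,140,405,265)),("scene",s,(105,210,230,350))]:
    for col,lo,hi in [("blue",(105,120,60),(125,255,255)),("green",(50,80,40),(85,255,255)),("orange",(8,140,90),(20,255,255))]:
        b,_=blobs(im,lo,hi,box)
        for c,st in b: print(nm,col,c,st,onz(nm,*c,{"blue":78,"green":78,"orange":140}[col]))
for nm,im,(x0,y0,x1,y1) in [("top",t,(290,140,410,265)),("scene",s,(105,205,235,350))]:
    cv2.imwrite(f"pics/{nm}0z.png",cv2.resize(im[y0:y1,x0:x1,::-1],None,fx=4,fy=4,interpolation=cv2.INTER_CUBIC))
E
```

```text
top blue [347.207 181.138] [346 172   4  18  29] [ 593.566 -217.226   78.   ]
top blue [356.714 179.173] [352 174  10  12  98] [ 598.849 -239.539   78.   ]
top blue [329.418 190.755] [323 185  14  13  98] [ 569.741 -175.723   78.   ]
top blue [322.714 196.393] [317 189  14  14  28] [ 556.082 -160.201   78.   ]
top blue [380.875 197.125] [374 192  14  11  96] [ 558.212 -296.353   78.   ]
top blue [369.483 201.483] [367 196   6  12  29] [ 547.252 -269.659   78.   ]
top blue [326.192 220.657] [320 215  14  12  99] [ 499.825 -168.973   78.   ]
top blue [369.381 227.786] [364 217  16  22  42] [ 486.066 -269.523   78.   ]
top blue [315.8 223.2] [314 218   5  11  15] [ 493.282 -144.914   78.   ]
top blue [378.031 226.969] [372 221  13  13  98] [ 488.501 -289.662   78.   ]
top blue [341.769 234.077] [341 230   3   9  13] [ 469.817 -205.439   78.   ]
top blue [350.545 238.792] [346 233  10  13 101] [ 459.514 -225.864   78.   ]
top blue [340.667 243.5  ] [340 240   2   8  12] [ 448.095 -203.059   78.   ]
top green [381.377 158.197] [375 153  14  11  61] [ 650.371 -297.627   78.   ]
top orange 
[... 488 characters left out ...]
 253.351] [123 250  13   8  77] [ 487.322 -289.411   78.   ]
scene blue [198.355 265.395] [189 263  20   6  76] [ 600.989 -193.038   78.   ]
scene blue [130.271 268.429] [121 266  19   6  70] [ 522.598 -302.357   78.   ]
scene blue [140.035 279.4  ] [134 273  12  13  85] [ 557.388 -298.062   78.   ]
scene blue [177.258 277.33 ] [171 272  13  12  97] [ 598.444 -239.396   78.   ]
scene blue [144.044 294.059] [132 287  22  14  68] [ 590.81  -305.908   78.   ]
scene blue [183.644 293.39 ] [176 288  16  11  59] [ 636.093 -247.009   78.   ]
scene green [163.074 314.172] [154 310  19   9 122] [ 648.769 -296.838   78.   ]
scene orange [150.24  270.835] [142 259  16  26 279] [ 595.63 -280.3   140.  ]
```

View pics/top0z.png

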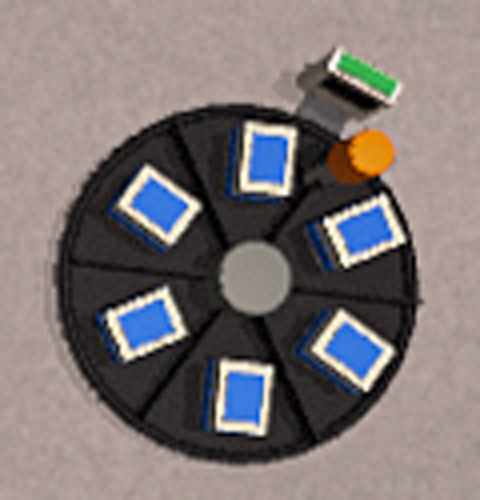

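View pics/scene0z.png

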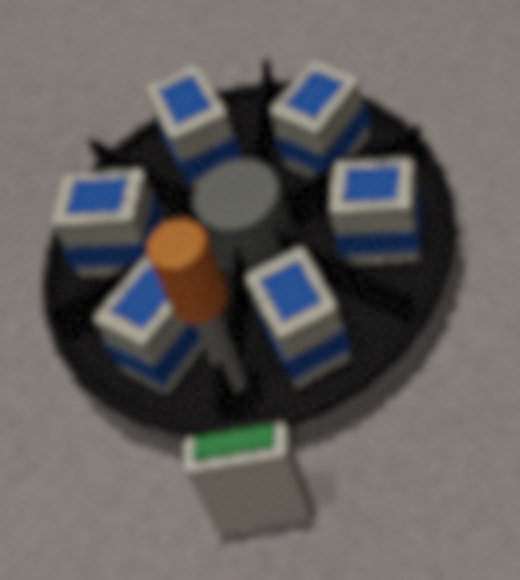

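Run:
```python
from h import *
t=cv2.imread("pics/top0.png")[:,:,::-1].copy();s=cv2.imread("pics/scene0.png")[:,:,::-1].copy()
b={}
A=np.array([[528.7,-232.7]])
for nm,im,box in [("top",t,(365,165,395,192)),("scene",s,(135,250,172,292))]:
    hsv=cv2.cvtColor(im,cv2.COLOR_RGB2HSV);m=cv2.inRange(hsv,(6,130,60),(22,255,255))
    x0,y0,x1,y1=box
    pts=[]
    # silhouettes: model sleeve cylinder, fit xy by IoU
    obs=np.zeros(m.shape,bool);obs[y0:y1,x0:x1]=m[y0:y1,x0:x1]>0
    C=calibration(nm);K=C["mtx"];W=np.linalg.inv(C["cam_to_world"])
    a=np.linspace(0,2*np.pi,40)
    def sil(x,y,f=4):
        P=np.array([[x+13*np.cos(q),y+13*np.sin(q),z] for z in(105,155) for q in a])
        p=P@W[:3,:3].T+W[:3,3];u=K[0,0]*p[:,0]/-p[:,2]+K[0,2];v=K[1,1]*-p[:,1]/-p[:,2]+K[1,2]
        h=cv2.convexHull(np.c_[u-x0+5,v-y0+5].astype(np.float32)*f+f/2)
        k=np.zeros(((y1-y0+10)*f,(x1-x0+10)*f),np.uint8);cv2.fillConvexPoly(k,np.round(h).astype(np.int32),1)
        return k>0
    o=cv2.resize(obs[y0-5:y1+5,x0-5:x1+5].astype(np.uint8),None,fx=4,fy=4,interpolation=cv2.INTER_NEAREST)>0
    best=[]
    for x in np.arange(582,606,.5):
        for y in np.arange(-292,-266,.5):
            k=sil(x,y);best.append(((k&o).sum()/(k|o).sum(),x,y))
    best.sort(reverse=True);print(nm,best[:3])
    i,x,y=best[0];d=np.array([x,y])-A[0];print(np.hypot(*d),np.degrees(np.arctan2(d[1],d[0])))
R=cv2.Rodrigues(np.zeros(3))[0]
from scipy.spatial.transform import Rotation as Ro
st=sense();q=st["eef_rot"];R=Ro.from_quat([q[1],q[2],q[3],q[0]]).as_matrix();print(R)
g=np.array([594,-279,239.]);print((g-st["position"])@R, st["t"])
```

```text
top [(np.float64(0.8899835796387521), np.float64(594.5), np.float64(-279.0)), (np.float64(0.8892176199868508), np.float64(594.5), np.float64(-279.5)), (np.float64(0.8882718065991506), np.float64(594.0), np.float64(-278.5))]
80.45700715288878 -35.13203607993693
scene [(np.float64(0.8859039190897599), np.float64(592.5), np.float64(-278.5)), (np.float64(0.8845061533606816), np.float64(592.0), np.float64(-278.0)), (np.float64(0.8829183737787583), np.float64(592.5), np.float64(-278.0))]
78.53712497920964 -35.67336914163821
[[-0.935  0.354  0.   ]
 [ 0.354  0.935 -0.   ]
 [-0.    -0.    -1.   ]]
[-654.325 -675.597    0.333] 0.5
```

Request:
carry_out([
  [[-40,-41,0],[0,0,0],0],
  [[-82,-84,0],[0,0,0],0],
  [[-124,-128,0],[0,0,0],0],
  [[-166,-171,0],[0,0,0],0],
  [[-208,-215,0],[0,0,0],0],
  [[-250,-258,0],[0,0,0],0],
  [[-292,-302,0],[0,0,0],0],
  [[-334,-345,0],[0,0,0],0],
  [[-376,-388,0],[0,0,0],0],
  [[-418,-432,0],[0,0,0],0],
  [[-460,-475,0],[0,0,0],0],
  [[-500,-516,0],[0,0,0],0],
], newtons=30)

```text
t: 2.0
position: [506.9, -77.0, 239.6]
eef_rot: [0.0, 0.18, 0.984, 0.0]
contact_force: [0.9, 0.4, -0.5]
finger_gap: 85.3
```

Request:
carry_out([
  [[-40,-41,0],[0,0,0],0],
  [[-80,-83,0],[0,0,0],0],
  [[-115,-120,0],[0,0,0],0],
  [[-140,-146,0],[0,0,0],0],
  [[-154,-160,0],[0,0,0],0],
  [[-154,-160,0],[0,0,0],0],
  [[-154,-160,0],[0,0,0],0],
])

```text
t: 2.88
position: [593.5, -278.2, 239.2]
eef_rot: [-0.0, 0.18, 0.984, 0.0]
contact_force: [0.2, 0.4, 0.4]
finger_gap: 85.8
```

Run:
```python
from h import *
from scipy.spatial.transform import Rotation as Ro
st=sense();print(st);q=st["eef_rot"];R=Ro.from_quat([q[1],q[2],q[3],q[0]]).as_matrix();print(R)
print((np.array([594,-279,119.])-st["position"])@R)
im=capture("top");cv2.imwrite("pics/top1.png",im[:,:,::-1])
im=capture("wrist");cv2.imwrite("pics/wrist1.png",im[:,:,::-1])
```

```text
{'t': 2.875, 'joints': array([ 0.046,  0.511,  0.486,  1.519, -0.251,  1.174,  1.786]), 'dq': array([-0.013, -0.007, -0.002,  0.005,  0.   , -0.001,  0.001]), 'tau': array([  1.133, -67.806,   9.16 , -31.406,   0.091,  -0.04 ,   0.015]), 'position': array([ 593.465, -278.2  ,  239.155]), 'eef_rot': array([-0.   ,  0.18 ,  0.984,  0.   ]), 'contact_force': array([0.163, 0.417, 0.389]), 'wrist_torque': array([ 0.019, -0.023,  0.034]), 'finger_gap': 85.7938105621953}
[[-0.935  0.353 -0.   ]
 [ 0.353  0.935  0.001]
 [ 0.001  0.001 -1.   ]]
[ -0.851  -0.649 120.154]
```

View pics/wrist1.png

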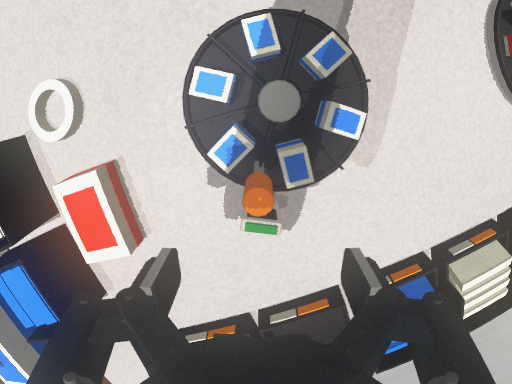

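```bash
cat >> h.py <<'E'
def fray(u,v,C):
    K=C["mtx"];M=np.array(C["cam_to_world"]);x=(u-K[0,2])/K[0,0];y=(v-K[1,2])/K[1,1];r=np.hypot(x,y)
    d=np.array([np.sin(r)*x/r,-np.sin(r)*y/r,-np.cos(r)]);return M[:3,3],M[:3,:3]@d
def fproj(P,C):
    K=C["mtx"];W=np.linalg.inv(C["cam_to_world"]);p=W[:3,:3]@P+W[:3,3]
    x,y,z=p[0],-p[1],-p[2];h=np.hypot(x,y);th=np.arctan2(h,z)
    return K[0,0]*th*x/h+K[0,2],K[1,1]*th*y/h+K[1,2]
def fonz(u,v,z,C):
    o,d=fray(u,v,C);return o+d*(z-o[2])/d[2]
E
python3 - <<'E'
from h import *
C=calibration("wrist");print(C)
im=cv2.imread("pics/wrist1.png")[:,:,::-1].copy()
P=[]
for col,lo,hi,box in [("blue",(100,100,60),(125,255,255),(180,0,370,190)),("green",(50,80,40),(85,255,255),(230,200,300,245)),("orange",(6,130,60),(22,255,255),(235,165,285,225))]:
    for c,s in blobs(im,lo,hi,box,40)[0]:
        p=fonz(*c,{"blue":78,"green":78,"orange":130}[col],C);print(col,c,s,p)
for P in ([594,-279,155],[594,-279,105],[528.7,-232.7,78],[649.6,-297.2,78]): print(fproj(np.array(P,float),C))
x0,y0,x1,y1=180,0,380,250
cv2.imwrite("pics/w1z.png",cv2.resize(im[160:240,220:300,::-1],None,fx=7,fy=7,interpolation=cv2.INTER_CUBIC))
E
```

```text
{'mtx': array([[297.319,   0.   , 260.375],
       [  0.   , 297.319, 192.723],
       [  0.   ,   0.   ,   1.   ]]), 'cam_to_world': array([[   0.353,   -0.886,   -0.3  ,  516.756],
       [   0.936,    0.335,    0.112, -249.147],
       [   0.001,   -0.32 ,    0.947,  374.31 ],
       [   0.   ,    0.   ,    0.   ,    1.   ]])}
blue [260.593  33.746] [248  19  27  31 560] [ 458.305 -226.497   78.   ]
blue [329.033  53.526] [313  38  33  32 542] [ 498.891 -169.587   78.   ]
blue [265.299  56.805] [251  52  30  10  77] [ 482.049 -230.579   78.   ]
blue [309.408  68.816] [299  54  23  27 103] [ 507.658 -193.963   78.   ]
blue [210.176  83.549] [195  71  32  26 556] [ 487.114 -290.39    78.   ]
blue [232.797  88.915] [228  75  10  29  59] [ 500.708 -271.601   78.   ]
blue [320.523 112.847] [315 100  13  28 111] [ 553.067 -198.244   78.   ]
blue [345.097 120.524] [331 108  29  26 517] [ 568.61  -176.283   78.   ]
blue [244.672 131.91 ] [233 123  23  21  67] [ 545.184 -276.275   78.   ]
blue [229.928 149.922] [214 134  33  32 540] [ 556.921 -296.931   78.   ]
blue [289.177 143.396] [275 139  29  10  96] [ 571.813 -238.544   78.   ]
blue [296.014 167.096] [284 153  25  30 508] [ 597.571 -240.078   78.   ]
green [260.311 228.248] [245 223  33  12 270] [ 649.293 -298.907   78.   ]
orange [258.097 194.562] [ 242  172   32   45 1126] [ 595.057 -280.534  130.   ]
(np.float64(259.2449681908618), np.float64(203.0743733600898))
(np.float64(259.37566280865656), np.float64(184.42400833511164))
(np.float64(279.99055876676397), np.float64(101.24228766425705))
(np.float64(261.8593003298431), np.float64(227.989143363252))
```

View pics/w1z.png

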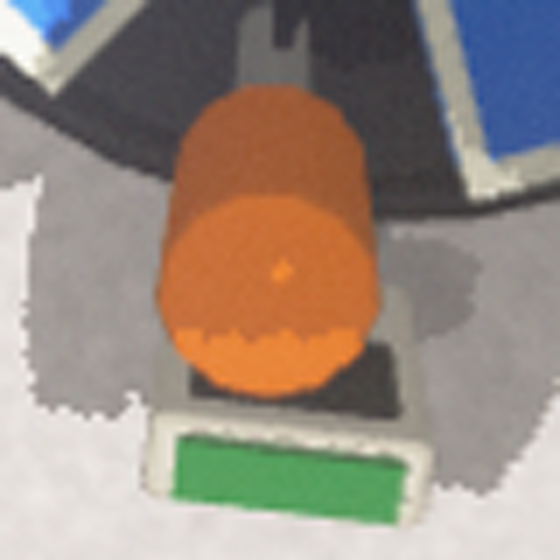

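Request:
carry_out([
  [[-1,-1,40],[0,0,0],0],
  [[-1,-1,80],[0,0,0],0],
  [[-1,-1,110],[0,0,0],0],
  [[-1,-1,120],[0,0,0],0],
  [[-1,-1,120],[0,0,0],80],
  [[-1,-1,120],[0,0,0],140],
  [[-1,-1,120],[0,0,0],200],
  [[-1,-1,120],[0,0,0],255],
  [[-1,-1,120],[0,0,0],255],
  [[-1,-1,120],[0,0,0],255],
  [[-1,-1,120],[0,0,0],255],
], newtons=30)

```text
t: 4.35
position: [594.6, -280.7, 120.5]
eef_rot: [0.001, 0.18, 0.984, 0.0]
contact_force: [-1.1, 1.2, 6.6]
finger_gap: 25.4
```

```bash
cat > plan.py <<'E'
from h import *
import sys
from scipy.spatial.transform import Rotation as Ro
def plan(a0,step,n,A=(528.5,-232.8),r=80,pos=None,z=119.2,end=None):
    st=sense();q=st["eef_rot"];R=Ro.from_quat([q[1],q[2],q[3],q[0]]).as_matrix()
    R=np.array([[-.935,.3535,0],[.3535,.935,0],[0,0,-1]])
    p=np.array(pos if pos is not None else st["position"])
    rows=[]
    for i in range(1,n+1):
        a=np.radians(min(a0+step*i,end) if end is not None else a0+step*i)
        g=np.array([A[0]+r*np.cos(a),A[1]+r*np.sin(a),z])
        rows.append([[float(round(x,1)) for x in (g-p)@R],[0,0,0],255])
    print(rows)
E
python3 - <<'E'
from plan import *
st=sense();print(st)
d=st["position"][:2]-np.array([528.5,-232.8]);print(np.hypot(*d),np.degrees(np.arctan2(d[1],d[0])))
plan(-35.3,3,12)
E
```

```text
{'t': 4.35, 'joints': array([ 0.079,  0.623,  0.439,  1.645, -0.312,  0.942,  1.839]), 'dq': array([-0.   , -0.001, -0.   , -0.001, -0.001, -0.001, -0.001]), 'tau': array([  0.316, -68.703,   9.07 , -25.642,   0.058,  -0.587,   0.   ]), 'position': array([ 594.65 , -280.708,  120.454]), 'eef_rot': array([0.001, 0.18 , 0.984, 0.   ]), 'contact_force': array([-1.132,  1.173,  6.582]), 'wrist_torque': array([0.17 , 0.286, 0.027]), 'finger_gap': 25.375195850866685}
81.67583620655745 -35.91317903010118
[[[0.4, 5.3, 1.3], [0, 0, 0], 255], [[-0.3, 9.5, 1.3], [0, 0, 0], 255], [[-0.8, 13.6, 1.3], [0, 0, 0], 255], [[-1.1, 17.8, 1.3], [0, 0, 0], 255], [[-1.2, 22.0, 1.3], [0, 0, 0], 255], [[-1.0, 26.2, 1.3], [0, 0, 0], 255], [[-0.7, 30.3, 1.3], [0, 0, 0], 255], [[-0.1, 34.5, 1.3], [0, 0, 0], 255], [[0.7, 38.6, 1.3], [0, 0, 0], 255], [[1.7, 42.7, 1.3], [0, 0, 0], 255], [[2.9, 46.7, 1.3], [0, 0, 0], 255], [[4.3, 50.6, 1.3], [0, 0, 0], 255]]
```

Run:
```python
from plan import *
plan(-35.3,3,8,pos=(594.2,-279.8,119.3),z=120.3)
```

```text
[[[-0.3, 4.7, -1.0], [0, 0, 0], 255], [[-1.0, 8.8, -1.0], [0, 0, 0], 255], [[-1.5, 12.9, -1.0], [0, 0, 0], 255], [[-1.8, 17.1, -1.0], [0, 0, 0], 255], [[-1.9, 21.3, -1.0], [0, 0, 0], 255], [[-1.8, 25.5, -1.0], [0, 0, 0], 255], [[-1.4, 29.6, -1.0], [0, 0, 0], 255], [[-0.8, 33.8, -1.0], [0, 0, 0], 255]]
```

Request:
carry_out([
  [[-0.3,4.7,-1.0],[0,0,0],255],
  [[-1.0,8.8,-1.0],[0,0,0],255],
  [[-1.5,12.9,-1.0],[0,0,0],255],
  [[-1.8,17.1,-1.0],[0,0,0],255],
  [[-1.9,21.3,-1.0],[0,0,0],255],
  [[-1.8,25.5,-1.0],[0,0,0],255],
  [[-1.4,29.6,-1.0],[0,0,0],255],
  [[-0.8,33.8,-1.0],[0,0,0],255],
])

```text
t: 5.35
position: [608.2, -249.1, 120.6]
eef_rot: [0.001, 0.18, 0.984, -0.0]
contact_force: [4.3, -1.8, -1.8]
finger_gap: 25.3
```

Run:
```python
from plan import *
st=sense();print(st["position"],st["contact_force"],st["wrist_torque"])
d=st["position"][:2]-np.array([528.5,-232.8]);print(np.hypot(*d),np.degrees(np.arctan2(d[1],d[0])))
a=np.radians(-11.3)
im=capture("top");cv2.imwrite("pics/top2.png",im[:,:,::-1])
im=capture("scene");cv2.imwrite("pics/scene2.png",im[:,:,::-1])
plan(-11.3,4,12,pos=(528.5+80*np.cos(a),-232.8+80*np.sin(a),120.3),z=120.3)
```

```text
[ 608.167 -249.063  120.597] [ 4.333 -1.782 -1.813] [-0.294 -0.995  0.014]
81.31000235694998 -11.53770973100391
[[[1.1, 5.5, 0.0], [0, 0, 0], 255], [[2.6, 10.9, 0.0], [0, 0, 0], 255], [[4.4, 16.1, 0.0], [0, 0, 0], 255], [[6.7, 21.2, 0.0], [0, 0, 0], 255], [[9.2, 26.2, 0.0], [0, 0, 0], 255], [[12.1, 31.0, 0.0], [0, 0, 0], 255], [[15.4, 35.5, 0.0], [0, 0, 0], 255], [[18.9, 39.8, 0.0], [0, 0, 0], 255], [[22.8, 43.9, 0.0], [0, 0, 0], 255], [[26.9, 47.7, 0.0], [0, 0, 0], 255], [[31.2, 51.1, 0.0], [0, 0, 0], 255], [[35.8, 54.3, 0.0], [0, 0, 0], 255]]
```

View pics/scene2.png

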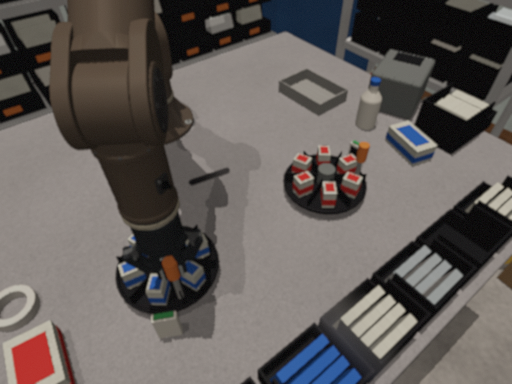

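The scene view shows the orange grip at (172,268) held in the fingers, and the disc turned anticlockwise. The forces are small, so I'll carry on.

Request:
carry_out([
  [[1.1,5.5,0.0],[0,0,0],255],
  [[2.6,10.9,0.0],[0,0,0],255],
  [[4.4,16.1,0.0],[0,0,0],255],
  [[6.7,21.2,0.0],[0,0,0],255],
  [[9.2,26.2,0.0],[0,0,0],255],
  [[12.1,31.0,0.0],[0,0,0],255],
  [[15.4,35.5,0.0],[0,0,0],255],
  [[18.9,39.8,0.0],[0,0,0],255],
  [[22.8,43.9,0.0],[0,0,0],255],
  [[26.9,47.7,0.0],[0,0,0],255],
  [[31.2,51.1,0.0],[0,0,0],255],
  [[35.8,54.3,0.0],[0,0,0],255],
])

```text
t: 6.95
position: [592.8, -185.0, 120.5]
eef_rot: [0.0, 0.18, 0.984, 0.0]
contact_force: [3.9, 2.6, 1.6]
finger_gap: 25.5
```

Run:
```python
from plan import *
st=sense();print(st["position"],st["contact_force"],st["wrist_torque"],st["joints"])
d=st["position"][:2]-np.array([528.5,-232.8]);print(np.hypot(*d),np.degrees(np.arctan2(d[1],d[0])))
a=np.radians(36.7)
plan(36.7,5,12,pos=(528.5+80*np.cos(a),-232.8+80*np.sin(a),120.3),z=120.3)
```

```text
[ 592.752 -185.011  120.508] [3.895 2.609 1.624] [ 0.367 -0.849  0.029] [-0.081  0.57   0.443  1.743 -0.302  0.896  1.701]
80.07568037340424 36.64123370527189
[[[6.0, 3.5, 0.0], [0, 0, 0], 255], [[12.4, 6.5, 0.0], [0, 0, 0], 255], [[18.9, 8.9, 0.0], [0, 0, 0], 255], [[25.6, 10.7, 0.0], [0, 0, 0], 255], [[32.5, 11.9, 0.0], [0, 0, 0], 255], [[39.5, 12.5, 0.0], [0, 0, 0], 255], [[46.4, 12.5, 0.0], [0, 0, 0], 255], [[53.4, 11.9, 0.0], [0, 0, 0], 255], [[60.3, 10.7, 0.0], [0, 0, 0], 255], [[67.0, 8.9, 0.0], [0, 0, 0], 255], [[73.6, 6.6, 0.0], [0, 0, 0], 255], [[79.9, 3.6, 0.0], [0, 0, 0], 255]]
```

Request:
carry_out([
  [[6.0,3.5,0.0],[0,0,0],255],
  [[12.4,6.5,0.0],[0,0,0],255],
  [[18.9,8.9,0.0],[0,0,0],255],
  [[25.6,10.7,0.0],[0,0,0],255],
  [[32.5,11.9,0.0],[0,0,0],255],
  [[39.5,12.5,0.0],[0,0,0],255],
  [[46.4,12.5,0.0],[0,0,0],255],
  [[53.4,11.9,0.0],[0,0,0],255],
  [[60.3,10.7,0.0],[0,0,0],255],
  [[67.0,8.9,0.0],[0,0,0],255],
  [[73.6,6.6,0.0],[0,0,0],255],
  [[79.9,3.6,0.0],[0,0,0],255],
])

```text
t: 8.45
position: [518.1, -154.9, 120.4]
eef_rot: [-0.0, 0.18, 0.984, -0.0]
contact_force: [0.9, 0.1, 5.5]
finger_gap: 25.4
```

Run:
```python
from plan import *
st=sense();print(st["position"],st["contact_force"],st["wrist_torque"],st["joints"])
d=st["position"][:2]-np.array([528.5,-232.8]);print(np.hypot(*d),np.degrees(np.arctan2(d[1],d[0])))
a=np.radians(96.7)
plan(96.7,5,12,pos=(528.5+80*np.cos(a),-232.8+80*np.sin(a),120.3),z=120.3)
im=capture("top");cv2.imwrite("pics/top3.png",im[:,:,::-1])
im=capture("wrist");cv2.imwrite("pics/w3.png",im[:,:,::-1])
```

```text
[ 518.084 -154.892  120.429] [0.852 0.086 5.492] [-0.002 -0.224  0.053] [-0.143  0.456  0.456  1.945 -0.272  0.801  1.671]
78.60169434404362 97.61501009348449
[[[6.0, -3.5, 0.0], [0, 0, 0], 255], [[11.8, -7.5, 0.0], [0, 0, 0], 255], [[17.1, -11.9, 0.0], [0, 0, 0], 255], [[22.1, -16.9, 0.0], [0, 0, 0], 255], [[26.6, -22.2, 0.0], [0, 0, 0], 255], [[30.6, -27.9, 0.0], [0, 0, 0], 255], [[34.1, -34.0, 0.0], [0, 0, 0], 255], [[37.0, -40.3, 0.0], [0, 0, 0], 255], [[39.4, -46.8, 0.0], [0, 0, 0], 255], [[41.2, -53.6, 0.0], [0, 0, 0], 255], [[42.5, -60.4, 0.0], [0, 0, 0], 255], [[43.1, -67.4, 0.0], [0, 0, 0], 255]]
```

View pics/w3.png

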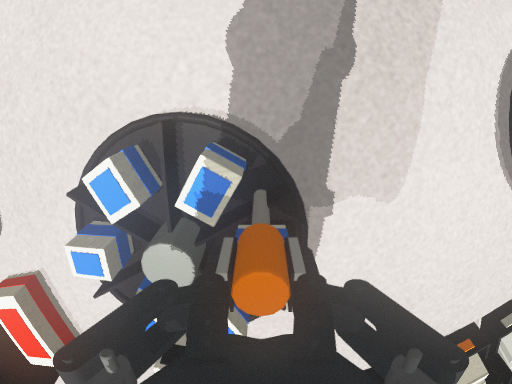

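The wrist view shows the grip centred between the pads at about (260,270). Continuing.

Request:
carry_out([
  [[6.0,-3.5,0.0],[0,0,0],255],
  [[11.8,-7.5,0.0],[0,0,0],255],
  [[17.1,-11.9,0.0],[0,0,0],255],
  [[22.1,-16.9,0.0],[0,0,0],255],
  [[26.6,-22.2,0.0],[0,0,0],255],
  [[30.6,-27.9,0.0],[0,0,0],255],
  [[34.1,-34.0,0.0],[0,0,0],255],
  [[37.0,-40.3,0.0],[0,0,0],255],
  [[39.4,-46.8,0.0],[0,0,0],255],
  [[41.2,-53.6,0.0],[0,0,0],255],
  [[42.5,-60.4,0.0],[0,0,0],255],
  [[43.1,-67.4,0.0],[0,0,0],255],
])

```text
t: 10.05
position: [456.0, -202.6, 120.5]
eef_rot: [0.001, 0.18, 0.984, -0.0]
contact_force: [8.3, -1.2, -1.8]
finger_gap: 25.4
```

Run:
```python
from plan import *
st=sense();print(st["position"],st["contact_force"],st["wrist_torque"],st["joints"])
d=st["position"][:2]-np.array([528.5,-232.8]);print(np.hypot(*d),np.degrees(np.arctan2(d[1],d[0])))
a=np.radians(156.7)
plan(156.7,5,12,pos=(528.5+80*np.cos(a),-232.8+80*np.sin(a),120.3),z=120.3)
```

```text
[ 455.975 -202.557  120.458] [ 8.28  -1.157 -1.764] [-0.499 -1.627 -0.017] [-0.046  0.395  0.468  2.046 -0.256  0.753  1.788]
78.57840204054462 157.36354830903124
[[[0.0, -7.0, 0.0], [0, 0, 0], 255], [[-0.6, -13.9, 0.0], [0, 0, 0], 255], [[-1.8, -20.8, 0.0], [0, 0, 0], 255], [[-3.6, -27.5, 0.0], [0, 0, 0], 255], [[-6.0, -34.1, 0.0], [0, 0, 0], 255], [[-8.9, -40.4, 0.0], [0, 0, 0], 255], [[-12.4, -46.5, 0.0], [0, 0, 0], 255], [[-16.4, -52.2, 0.0], [0, 0, 0], 255], [[-20.8, -57.5, 0.0], [0, 0, 0], 255], [[-25.8, -62.5, 0.0], [0, 0, 0], 255], [[-31.1, -67.0, 0.0], [0, 0, 0], 255], [[-36.8, -71.0, 0.0], [0, 0, 0], 255]]
```

Run:
```python
from plan import *
from scipy.optimize import least_squares
P=np.array([(594.65,-280.7),(608.2,-249.1),(592.75,-185.0),(518.1,-154.9),(456.0,-202.6)])
print(least_squares(lambda c:np.hypot(*(P-c).T)-80,[528,-233]).x)
a=np.radians(156.7)
plan(156.7,5,12,A=(529.5,-233.7),pos=(528.5+80*np.cos(a),-232.8+80*np.sin(a),120.3),z=120.3)
```

```text
[ 529.594 -234.085]
[[[-1.2, -7.5, 0.0], [0, 0, 0], 255], [[-1.8, -14.4, 0.0], [0, 0, 0], 255], [[-3.0, -21.3, 0.0], [0, 0, 0], 255], [[-4.8, -28.0, 0.0], [0, 0, 0], 255], [[-7.2, -34.6, 0.0], [0, 0, 0], 255], [[-10.1, -40.9, 0.0], [0, 0, 0], 255], [[-13.6, -47.0, 0.0], [0, 0, 0], 255], [[-17.6, -52.7, 0.0], [0, 0, 0], 255], [[-22.1, -58.0, 0.0], [0, 0, 0], 255], [[-27.0, -63.0, 0.0], [0, 0, 0], 255], [[-32.4, -67.5, 0.0], [0, 0, 0], 255], [[-38.1, -71.5, 0.0], [0, 0, 0], 255]]
```

Request:
carry_out([
  [[-1.2,-7.5,0.0],[0,0,0],255],
  [[-1.8,-14.4,0.0],[0,0,0],255],
  [[-3.0,-21.3,0.0],[0,0,0],255],
  [[-4.8,-28.0,0.0],[0,0,0],255],
  [[-7.2,-34.6,0.0],[0,0,0],255],
  [[-10.1,-40.9,0.0],[0,0,0],255],
  [[-13.6,-47.0,0.0],[0,0,0],255],
  [[-17.6,-52.7,0.0],[0,0,0],255],
  [[-22.1,-58.0,0.0],[0,0,0],255],
  [[-27.0,-63.0,0.0],[0,0,0],255],
  [[-32.4,-67.5,0.0],[0,0,0],255],
  [[-38.1,-71.5,0.0],[0,0,0],255],
])

```text
t: 11.55
position: [465.3, -281.7, 120.4]
eef_rot: [-0.0, 0.18, 0.984, 0.001]
contact_force: [2.0, 3.1, 9.0]
finger_gap: 25.1
```

Run:
```python
from plan import *
st=sense();print(st["position"],st["contact_force"],st["wrist_torque"],st["joints"])
d=st["position"][:2]-np.array([529.5,-233.9]);print(np.hypot(*d),np.degrees(np.arctan2(d[1],d[0])))
a=np.radians(216.7)
A=(529.5,-233.7)
plan(216.7,5,12,A=A,pos=(A[0]+80*np.cos(a),A[1]+80*np.sin(a),120.3),z=120.3)
im=capture("wrist");cv2.imwrite("pics/w4.png",im[:,:,::-1])
```

```text
[ 465.336 -281.725  120.4  ] [1.96  3.112 8.962] [ 0.579 -0.524  0.012] [ 0.108  0.462  0.464  1.937 -0.282  0.807  1.937]
80.02661141294222 -143.3011309621785
[[[-6.0, -3.5, 0.0], [0, 0, 0], 255], [[-12.4, -6.5, 0.0], [0, 0, 0], 255], [[-18.9, -8.9, 0.0], [0, 0, 0], 255], [[-25.6, -10.7, 0.0], [0, 0, 0], 255], [[-32.5, -11.9, 0.0], [0, 0, 0], 255], [[-39.5, -12.5, 0.0], [0, 0, 0], 255], [[-46.4, -12.5, 0.0], [0, 0, 0], 255], [[-53.4, -11.9, 0.0], [0, 0, 0], 255], [[-60.3, -10.7, 0.0], [0, 0, 0], 255], [[-67.0, -8.9, 0.0], [0, 0, 0], 255], [[-73.6, -6.6, 0.0], [0, 0, 0], 255], [[-79.9, -3.6, 0.0], [0, 0, 0], 255]]
```

View pics/w4.png

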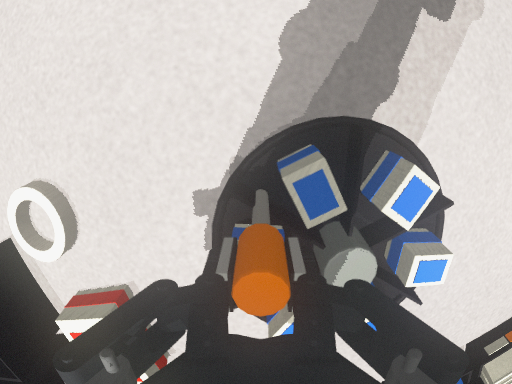

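The grip is still centred in the pads at (260,270). Continuing.

Request:
carry_out([
  [[-6.0,-3.5,0.0],[0,0,0],255],
  [[-12.4,-6.5,0.0],[0,0,0],255],
  [[-18.9,-8.9,0.0],[0,0,0],255],
  [[-25.6,-10.7,0.0],[0,0,0],255],
  [[-32.5,-11.9,0.0],[0,0,0],255],
  [[-39.5,-12.5,0.0],[0,0,0],255],
  [[-46.4,-12.5,0.0],[0,0,0],255],
  [[-53.4,-11.9,0.0],[0,0,0],255],
  [[-60.3,-10.7,0.0],[0,0,0],255],
  [[-67.0,-8.9,0.0],[0,0,0],255],
  [[-73.6,-6.6,0.0],[0,0,0],255],
  [[-79.9,-3.6,0.0],[0,0,0],255],
])

```text
t: 13.1
position: [538.0, -313.6, 120.4]
eef_rot: [-0.001, 0.18, 0.984, 0.0]
contact_force: [-0.7, 2.1, 9.7]
finger_gap: 25.4
```

Run:
```python
from plan import *
st=sense();print(st["position"],st["contact_force"],st["wrist_torque"],st["joints"])
d=st["position"][:2]-np.array([529.5,-233.9]);print(np.hypot(*d),np.degrees(np.arctan2(d[1],d[0])))
a=np.radians(276.7)
A=(529.5,-233.7)
plan(276.7,5,9,A=A,pos=(A[0]+80*np.cos(a),A[1]+80*np.sin(a),120.3),z=120.3)
```

```text
[ 538.004 -313.628  120.416] [-0.703  2.096  9.723] [ 0.409  0.195 -0.027] [ 0.139  0.576  0.454  1.737 -0.31   0.903  1.932]
80.18032672842939 -83.91203359070782
[[[-6.0, 3.5, 0.0], [0, 0, 0], 255], [[-11.8, 7.5, 0.0], [0, 0, 0], 255], [[-17.1, 11.9, 0.0], [0, 0, 0], 255], [[-22.1, 16.9, 0.0], [0, 0, 0], 255], [[-26.6, 22.2, 0.0], [0, 0, 0], 255], [[-30.6, 27.9, 0.0], [0, 0, 0], 255], [[-34.1, 34.0, 0.0], [0, 0, 0], 255], [[-37.0, 40.3, 0.0], [0, 0, 0], 255], [[-39.4, 46.8, 0.0], [0, 0, 0], 255]]
```

Run:
```python
from plan import *
a=np.radians(276.7)
A=(529.5,-233.7)
plan(276.7,5,12,A=A,pos=(A[0]+80*np.cos(a),A[1]+80*np.sin(a),120.3),z=120.3,end=331.9)
```

```text
[[[-6.0, 3.5, 0.0], [0, 0, 0], 255], [[-11.8, 7.5, 0.0], [0, 0, 0], 255], [[-17.1, 11.9, 0.0], [0, 0, 0], 255], [[-22.1, 16.9, 0.0], [0, 0, 0], 255], [[-26.6, 22.2, 0.0], [0, 0, 0], 255], [[-30.6, 27.9, 0.0], [0, 0, 0], 255], [[-34.1, 34.0, 0.0], [0, 0, 0], 255], [[-37.0, 40.3, 0.0], [0, 0, 0], 255], [[-39.4, 46.8, 0.0], [0, 0, 0], 255], [[-41.2, 53.6, 0.0], [0, 0, 0], 255], [[-42.5, 60.4, 0.0], [0, 0, 0], 255], [[-42.5, 60.7, 0.0], [0, 0, 0], 255]]
```

Request:
carry_out([
  [[-6.0,3.5,0.0],[0,0,0],255],
  [[-11.8,7.5,0.0],[0,0,0],255],
  [[-17.1,11.9,0.0],[0,0,0],255],
  [[-22.1,16.9,0.0],[0,0,0],255],
  [[-26.6,22.2,0.0],[0,0,0],255],
  [[-30.6,27.9,0.0],[0,0,0],255],
  [[-34.1,34.0,0.0],[0,0,0],255],
  [[-37.0,40.3,0.0],[0,0,0],255],
  [[-39.4,46.8,0.0],[0,0,0],255],
  [[-41.2,53.6,0.0],[0,0,0],255],
  [[-42.5,60.0,0.0],[0,0,0],255],
  [[-42.5,60.5,0.0],[0,0,0],255],
])

```text
t: 14.6
position: [599.9, -272.2, 120.5]
eef_rot: [-0.0, 0.18, 0.984, 0.0]
contact_force: [1.6, -0.2, 6.2]
finger_gap: 25.0
```

Request:
carry_out([
  [[0,0,0],[0,0,0],255],
  [[0,0,0],[0,0,0],255],
  [[0,0,0],[0,0,0],255],
])

```text
t: 14.98
position: [599.6, -272.7, 120.5]
eef_rot: [-0.0, 0.18, 0.984, -0.0]
contact_force: [2.0, -0.6, 7.2]
finger_gap: 25.4
```

Run:
```python
from plan import *
st=sense();print(st["position"],st["contact_force"],st["wrist_torque"],st["finger_gap"])
for A in ((529.5,-233.9),(528.5,-232.8)):
    d=st["position"][:2]-np.array(A);print(np.hypot(*d),np.degrees(np.arctan2(d[1],d[0])))
C=calibration("wrist");im=capture("wrist");cv2.imwrite("pics/w5.png",im[:,:,::-1])
print(fproj(np.array([528.8,-233,78]),C),fproj(np.array([649.6,-297.5,78]),C))
im=capture("scene");cv2.imwrite("pics/scene5.png",im[200:350,90:250,::-1].repeat(4,0).repeat(4,1))
```

```text
[ 599.635 -272.697  120.451] [ 2.005 -0.61   7.245] [-0.043 -0.424 -0.023] 25.44193674287274
80.15039431008069 -28.95053917132358
81.55929566029242 -29.286680598723407
(np.float64(280.93581606639697), np.float64(98.71963487289881)) (np.float64(253.12968082144442), np.float64(291.7761707007812))
```

View pics/scene5.png

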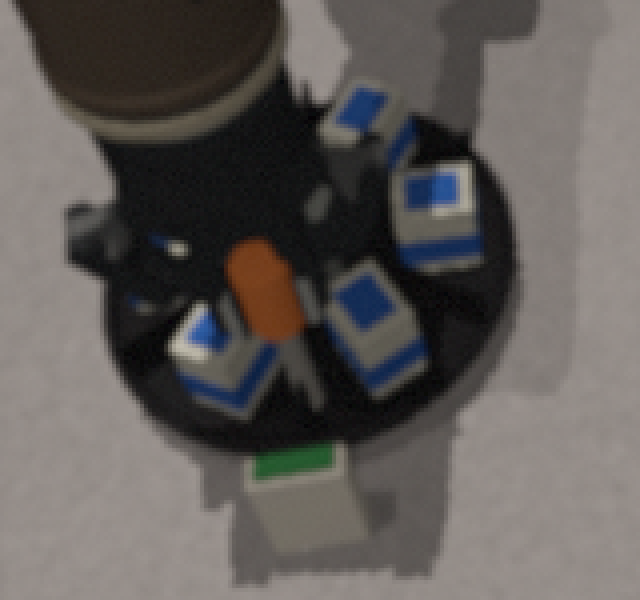

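View pics/w5.png

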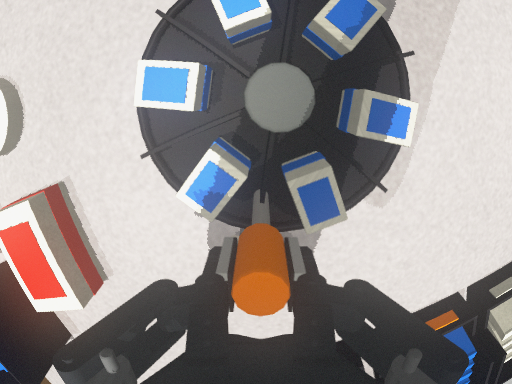

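```bash
cat >> h.py <<'E'
def phase(pts,A):
    d=np.array(pts)[:,:2]-np.array(A);a=np.arctan2(d[:,1],d[:,0]);return np.degrees(a),np.hypot(*d.T),np.degrees(np.angle(np.mean(np.exp(6j*a)))/6)
E
python3 - <<'E'
from h import *
C=calibration("wrist")
im=cv2.imread("pics/w5.png")[:,:,::-1].copy()
P=[]
for c,s in blobs(im,(100,100,60),(125,255,255),(130,0,420,230),300)[0]:
    p=fonz(*c,78,C);print(c,s,p);
    if s[1]>1: P.append(p)
for A in ((528.3,-233),(528.8,-232.7)): print(phase(P,A))
# initial
P0=[(598.849,-239.539),(569.741,-175.723),(558.212,-296.353),(499.825,-168.973),(488.501,-289.662),(459.514,-225.864)]
print(phase(P0,(529.1,-232.7)))
P1=[(458.305,-226.497),(498.891,-169.587),(487.114,-290.39),(568.61,-176.283),(556.921,-296.931),(597.571,-240.078)]
print(phase(P1,np.mean(P1,0)))
E
```

```text
[238.367   6.301] [220   0  41  19 488] [ 466.719 -236.155   78.   ]
[350.684  15.344] [ 325    0   52   39 1206] [ 493.05  -174.297   78.   ]
[249.86   32.023] [226  20  46  24 301] [ 484.631 -235.707   78.   ]
[321.019  43.478] [302  23  41  37 366] [ 504.988 -198.71    78.   ]
[164.745  84.258] [ 142   67   47   36 1452] [ 493.928 -294.437   78.   ]
[345.662 109.149] [338  88  17  45 376] [ 547.427 -197.785   78.   ]
[388.302 118.374] [ 367   98   44   41 1290] [ 561.415 -172.169   78.   ]
[302.089 161.806] [281 152  45  23 325] [ 569.38  -233.906   78.   ]
[210.142 186.272] [ 186  161   50   52 1359] [ 563.765 -293.111   78.   ]
[318.308 200.871] [ 297  177   43   49 1273] [ 597.461 -232.062   78.   ]
(array([-176.452,  124.21 , -119.226,   61.492,   61.438,   -1.264,
        -59.46 ,    0.777]), array([43.753, 41.464, 70.398, 40.074, 69.26 , 41.09 , 69.794, 69.167]), np.float64(1.4371176657197824))
(array([-176.105,  125.014, -119.46 ,   61.921,   61.684,   -1.703,
        -59.939,    0.533]), array([44.271, 41.501, 70.905, 39.573, 68.758, 40.598, 69.8  , 68.664]), np.float64(1.4883972192641093))
(array([  -5.6  ,   54.5  ,  -65.423,  114.673, -125.479,  174.389]), array([70.083, 69.986, 69.994, 70.13 , 69.95 , 69.921]), np.float64(-5.489836511444568))
(array([ 174.422,  114.484, -125.541,   54.472,  -65.487,   -5.561]), array([69.928, 70.002, 70.168, 70.053, 69.941, 69.998]), np.float64(-5.5353172931919365))
```

Request:
carry_out([
  [[-0.1,0.8,0],[0,0,0],255],
  [[-0.2,1.5,0],[0,0,0],255],
  [[-0.2,1.5,0],[0,0,0],255],
  [[-0.2,1.5,0],[0,0,0],255],
])

```text
t: 15.58
position: [600.2, -271.7, 120.5]
eef_rot: [-0.0, 0.18, 0.984, -0.0]
contact_force: [1.7, -0.7, 6.4]
finger_gap: 25.1
```

Request:
carry_out([
  [[0,0,0],[0,0,0],200],
  [[0,0,0],[0,0,0],130],
  [[0,0,0],[0,0,0],60],
  [[0,0,0],[0,0,0],0],
  [[0,0,0],[0,0,0],0],
  [[0,0,0],[0,0,0],0],
  [[0,0,-30],[0,0,0],0],
  [[0,0,-80],[0,0,0],0],
  [[0,0,-120],[0,0,0],0],
  [[0,0,-120],[0,0,0],0],
])

```text
t: 16.82
position: [602.2, -272.1, 244.1]
eef_rot: [0.003, 0.18, 0.984, -0.001]
contact_force: [0.1, -0.4, -1.1]
finger_gap: 85.3
```

Run:
```python
from h import *
st=sense();print(st)
C=calibration("wrist");im=capture("wrist");cv2.imwrite("pics/w6.png",im[:,:,::-1])
P=[]
for c,s in blobs(im,(100,100,60),(125,255,255),(170,0,380,195),300)[0]:
    if s[1]>0: P.append(fonz(*c,78,C))
print(len(P),np.mean(P,0),phase(P,np.mean(P,0)[:2]))
A=np.mean(P,0)[:2]
for c,s in blobs(im,(50,80,40),(85,255,255),(200,180,330,270),60)[0]:
    p=fonz(*c,78,C);d=p[:2]-A;print("reader",p,np.hypot(*d),np.degrees(np.arctan2(d[1],d[0])))
```

```text
{'t': 16.825, 'joints': array([ 0.023,  0.514,  0.504,  1.506, -0.26 ,  1.182,  1.779]), 'dq': array([ 0.004,  0.041, -0.021,  0.067, -0.007, -0.035,  0.007]), 'tau': array([ -0.427, -70.31 ,   9.098, -32.59 ,   0.102,   0.652,  -0.133]), 'position': array([ 602.168, -272.126,  244.108]), 'eef_rot': array([ 0.003,  0.18 ,  0.984, -0.001]), 'contact_force': array([ 0.075, -0.449, -1.147]), 'wrist_torque': array([-0.004,  0.048, -0.003]), 'finger_gap': 85.30274755496865}
6 [ 527.889 -233.309   78.   ] (array([-178.078,  121.868, -118.099,   61.923,  -58.063,    1.854]), array([69.905, 70.046, 70.058, 70.015, 69.971, 69.913]), np.float64(1.9009873052650805))
reader [ 649.405 -298.752   78.   ] 138.017641846638 -28.3047852432777
```

View pics/w6.png

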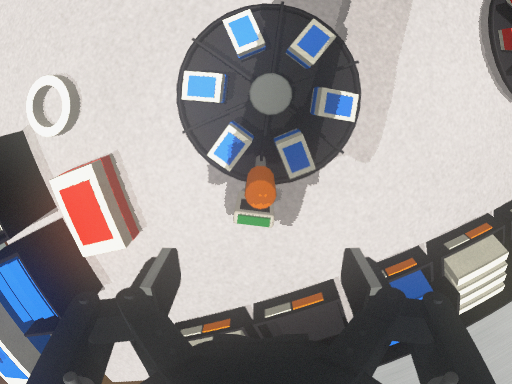

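The wrist view shows the grip at (260,187), in line between the hub at (270,93) and the reader at (254,219). The cartons put the grip at -28.1° and the reader reads -28.1 to -28.3°. I'll back off and check with the fixed cameras.

Request:
carry_out([
  [[40,40,-20],[0,0,0],0],
  [[80,80,-30],[0,0,0],0],
  [[120,120,-30],[0,0,0],0],
  [[160,160,-30],[0,0,0],0],
  [[200,200,-30],[0,0,0],0],
  [[240,240,-30],[0,0,0],0],
  [[260,260,-30],[0,0,0],0],
  [[260,260,-30],[0,0,0],0],
  [[260,260,-30],[0,0,0],0],
])

```text
t: 18.0
position: [449.4, 63.5, 269.8]
eef_rot: [-0.0, 0.18, 0.984, -0.0]
contact_force: [-0.2, -0.8, 0.8]
finger_gap: 85.4
```

Run:
```python
from h import *
st=sense();print(st["t"],st["position"],st["contact_force"],abs(st["dq"]).max())
for nm,box,ab in [("top",(295,140,405,265),80),("scene",(105,210,230,350),40)]:
    im=capture(nm);cv2.imwrite(f"pics/{nm}7.png",im[:,:,::-1])
    B=[b for b in blobs(im,(105,120,60),(125,255,255),box,ab)[0]]
    P=np.array([onz(nm,*c,78) for c,s in B])
    A0=np.array([528.7,-232.8]);P=P[abs(np.hypot(*(P[:,:2]-A0).T)-70)<3]
    A=P.mean(0)[:2] if len(P)==6 else A0
    print(nm,len(P),A,phase(P,A))
    for c,s in blobs(im,(50,80,40),(85,255,255),box,20)[0]:
        d=onz(nm,*c,78)[:2]-A;print("reader",np.hypot(*d),np.degrees(np.arctan2(d[1],d[0])))
    for c,s in blobs(im,(6,130,60),(22,255,255),box,60)[0]:
        d=onz(nm,*c,137)[:2]-A;print("grip",np.hypot(*d),np.degrees(np.arctan2(d[1],d[0])))
```

```text
18.0 [449.422  63.489 269.753] [-0.218 -0.752  0.819] 0.013927845144435546
top 6 [ 529.205 -232.714] (array([   1.566,   61.795,  -58.16 ,  122.005, -118.293, -178.096]), array([69.827, 70.233, 70.218, 70.08 , 69.563, 69.963]), np.float64(1.8026209645776439))
reader 137.45846650621675 -28.1796218265214
grip 78.35037034969234 -27.456836569725105
scene 7 [ 528.7 -232.8] (array([ 122.149, -178.405,   62.189, -118.58 ,  -87.421,    1.948,
        -58.637]), array([69.875, 70.147, 70.186, 70.334, 71.019, 69.455, 69.919]), np.float64(1.6172968804464023))
reader 136.07016983063005 -28.127980793220406
grip 82.30428183330271 -27.58612380835564
```

View pics/top7.png

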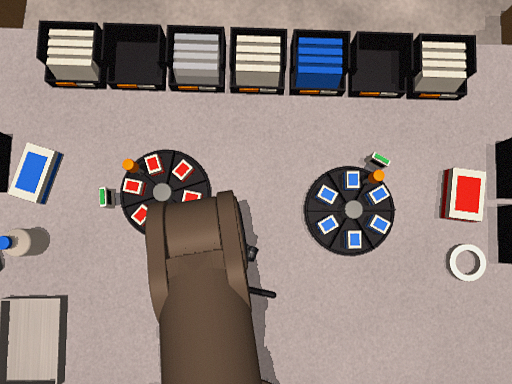

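The top view shows the blue grip at (377,176), in line between the hub at (353,209) and the reader at (380,159). The red carousel's grip is where it was, at (128,164). All cameras agree to within about half a degree.

```bash
python3 -c "
from rig import *
print(sense()['t']);print(job_done())"
```

```text
18.1
the job is handed in; nothing more can be done
None
```

I turned the blue-carton carousel anticlockwise by about 367° and stopped with its grip in front of its own white reader. That is one full turn plus the 7° it was short at the start. I then let go, backed off and handed the job in at 18.1 s.

- **Final position:** the carton tops put the grip at -28.1° to -28.4° and the reader at -28.1° to -28.3°, so they line up to about 0.3°. Fitting the orange grip directly, which is rougher, gave -27.5°, about 0.6° off.
- **Forces:** the forces I read between moves stayed below 11 N.
- **At hand-in:** the gripper was open and clear of everything, at about 270 mm height. The red carousel was not touched; the arm hid part of it in the last top picture, but its grip was still where it started.

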